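Set up the light base for a dish: slide the dish over the light, stop the iris down

TASK

Get the light base ready for looking at the clear petri dish that stands on its black stage: slide the dish along the stage with a fingertip until it sits centred over the round light window, up against the two little stop pins, and push the iris lever round its arc until its pointer is on the second long mark of the scale, counted from the shut end (the end with the engraved dot). Push gently with the fingertips or the outside of the fingers only: do not pinch, lift or tip the dish, do not grip the lever, and leave the other things on the bench where they are.

Things in the scene. Friction and masses are not known exactly. Their poses are not given: they have to be found in the camera images.
- light_base: Low light base standing on the bench, does not shift: cream housing 170 (x) x 230 (y) x 45 mm, with a flat black stage on top, 45 mm above the bench. Origin: centre of its underside. -x is its front (dimmer knob and rocker on the front face, not used), +y its left, z up; turned by -24 to +3 degrees. A flat aluminium iris ring, 83 to 110 mm in diameter, lies flush round the window.
- window (a point): Centre of the round light window, on its flush glass (58 mm in diameter), level with the black stage, at (30, 30, 45) mm in the light base's axes; its axes are those of the base. The dish's final place. The dark iris leaves are seen under the glass.
- stop_pins (a point): Midway between the two steel stop pins (6 mm thick, 11 mm high, rigid) on the stage to the left of the window: the pins stand at (-21.5, +25.7) and (+21.5, +25.7) mm from the window's centre in the base's axes. A dish that touches both is centred on the window to about 1 mm.
- dish: Clear round petri dish, 60 mm in diameter, 12 mm high, about 30 g, loose on the black stage to the right (base -y) of the window, its centre 76 to 98 mm from the window's. Origin: centre of its underside, z up; its yaw means nothing. It slides on the stage at less than 0.5 N.
- lever: Iris lever. Origin: on the stage under its upright steel finger knob, 66 mm from the window's centre; x points outward from the window, z up. Knob: 11 mm in diameter, upright, 5 to 30 mm above the stage. Below it a flat aluminium bar, 9 mm wide, top 5 mm above the stage, runs from 47 to 74 mm from the window's centre and ends in a pointer at 79 mm, at the scale.
- iris (a joint): Angle of iris ring and lever, rad; grows anticlockwise seen from above. 0: first long mark (shut), lever 45 degrees left of the base's front; 0.785: lever straight to the front (-x); 1.571: fifth long mark (wide open), front right. The second long mark is 0.393. Starts at 0.75 to 1.4; stops at -0.04 and 1.61. About 2.3 N at the knob turns it; no spring, it stays where left.
- second_mark (a point): Inner end of the second long mark of the engraved white arc scale (radius 80 mm about the window, in front of it): 5 long marks 22.5 degrees apart, 12 mm long, a short one midway between each two. A dot beyond the first, front left, means shut; a small ring beyond the fifth, front right, wide open. The pointer set here puts the lever's knob 14 mm nearer the window.
- dropper_bottle: Bystander: square glass dropper bottle with a black bulb, 30 x 30 x 80 mm, loose, behind the light base. Origin: centre of its underside. Not to be disturbed.
- strip_tube: Bystander: round plastic tube with a blue cap, 31 mm in diameter, 86 mm high, loose, behind the light base. Origin: underside. Not to be disturbed.
- slide_box: Bystander: small blue box, 36 x 62 x 27 mm, loose, in front of the light base to the left. Origin: centre of its underside. Not to be disturbed.
Things that resemble listed ones, but are neither listed nor needed, are in the scene too. Leave any green or turquoise look-alike of the dish alone.

How it is judged (in metres and radians):
At the end, for the whole second after the job is handed in: The iris joint is within 0.06 rad (3.4 degrees, 4 mm at the knob) of the second long mark (0.393), and the dish rests flat on the stage with its centre within 6 mm of the window's centre (value of joint iris between 0.333 and 0.453 rad and horizontal distance between dish and window below 0.006 m and height (world z) of dish between 0.043 and 0.048 m and angle between dish's own z axis and vertical below 0.05 rad and linear speed of dish below 0.01 m/s); the robot touches nothing.
It fails at once if the dish is lifted (more than 8 mm off the stage) (height (world z) of dish above 0.053 m).
It fails at once if the dish is tipped by more than 15 degrees (angle between dish's own z axis and vertical above 0.26 rad).
It fails at once if the dish is pinched or pressed hard (over 25 N) (contact force between the fingers and dish above 25 N).
It fails at once if the lever is gripped or forced (over 20 N) (contact force between the fingers and lever above 20 N).
It fails at once if a bystander is moved by more than 15 mm (distance of any of dropper_bottle, strip_tube, slide_box from where it was at the start of the episode above 0.015 m).
It also fails if it takes over 42 s, if anything falls off the work surface, if the arm or the gripper's body presses on something with over 40 N, if the wrist force passes 120 N, or if a joint passes its speed limit or range.

ROBOT

A 7-joint arm with a two-finger parallel gripper is mounted at the origin on a cart in front of the work surface, level with it; the furniture and walls round the work are solid. World frame = base frame: x ahead of the robot, y to its left, z up, the work surface at z = 0. Lengths are in mm, angles in rad, forces in N, time in s.
With the tool pointing down it reaches from about 400 to 875 mm from the base axis. Payload 4.4 kg.
Tool frame: the origin (TCP) lies on the centre line of the jaws, within the pads' length; the fingertips stand 25 mm ahead of it and the grasp point (between the pads) lies 6 mm ahead of it (ctrl.finger_overhang is the distance from the TCP to the fingertips, in mm); z points along the fingers, y is the line along which they close (so a half turn about z gives the same grasp; the last joint's range is limited). The gripper opens to 85 mm and grips with 20 to 120 N. Pads are 22 mm wide; open, the fingers measure 114 mm over their backs; the gripper's body (76 mm by 85 mm) begins 54 mm behind the grasp point. The pads swing forward as they close: fully open they stand 13 mm farther back than shut.
Start: joints at [1.196, 0.628, 0.038, 1.517, -0.027, 0.996, -0.02], TCP at [197.572, -619.26, 256.313] pointing down, gripper open.
Joint ranges: [-3.06, 3.06], [-0.37, 2.12], [-1.25, 1.32], [0.18, 2.47], [-1.1, 4.24], [0.23, 1.98], [-2.94, 2.94]. Speed limits (rad/s): [2.57, 2.57, 3.14, 3.14, 3.14, 3.14, 3.14].

INTERFACE

Orientations are given as [roll, pitch, yaw] about the fixed x, y, z axes, in that order (R = Rz(yaw) Ry(pitch) Rx(roll)).
In Python, from cell import ctrl gives the robot as it stands. The module is installed in compiled form; this text tells all that it offers.
- The arm moves only by the tool play_rows, never from a script. Its argument "targets" is a list of rows, each a list of 5 numbers: the closure, from 0 (fully open) to 1 (shut), then the shift along the tool's x, y, z in cm, then the turn about the tool's z in degrees. In form: [[gripper, dx, dy, dz, spin], ...]. A call has 1 to 10 rows; each row is the pose to reach, as a shift and turn from the pose commanded when the call began, along the tool's axes at that moment; what a row does not reach only later rows make up. A row lasts 1/10 s, in which the tool goes at most 50 mm and 8.59 degrees, less where a joint would pass 70% of its speed; a pose out of reach is approached as far as the arm can. A call with a gripper value outside its range is refused whole. The fingers move at their own pace and stop on an object; the grip force is fixed at half the most. Time passes only in rows, so rows that repeat a pose let the fingers close. It gives the time, the measured TCP pose, the force, the opening and the grip force at its end, in the units of the state.
- ctrl.read_state(): the state, without advancing time (a new reading comes with each control period).
- ctrl.get_image(name): name is "side" or "top"; returns (picture, depth): 480x640x3 uint8, red, green, blue; 480x640 float32, mm along the optical axis (not along the pixel's ray), 0 where there is no reading.
- ctrl.calibration(name): a dict with "vfov" (degrees; the focal length in pixels is half the picture's height over the tangent of half this angle, whatever the lens; pixels are square), "cx", "cy" (the principal point, pixels), "k1" (the pictures are not rectified: a ray, as slopes to the right and down, at radius r is drawn at 1 + k1 r^2 times it, then the intrinsics apply), "extrinsics" (4x4, takes a point from camera to world coordinates). Camera axes: x right, y down, z forward; pixel columns grow to the right and rows downward; lengths in mm; the calibration is good to about 2 mm. A picture is of the moment at which its call begins. calibration takes no time and is no camera call.
- ctrl.finish_job(): hands the job in; it is judged then, once.
Trained networks look in the newest picture that a camera, given by its name, has taken for a name from the list of things; names that differ only in an ending like _2 or _b are one class to them, and where a whole thing is asked for, a point or a joint stands for the part that bears it (a point fixed in the world has none). Each returns a list of dicts, best first, with "confidence" (0 to 1); they miss things now and then, are a little off and sometimes report something else, mostly with a low value. They report only what shows in the picture. A call takes as long as a camera call. They do not tell look-alikes from the thing itself.
- ctrl.search_frame(camera, name): "bbox" ([left, top, right, bottom] in pixels, round what is visible of it).
- ctrl.trace(camera, name): "pixels" (480x640 bool, what is visible of it) and "bbox" ([left, top, right, bottom] in pixels, round what is visible of it).
The state is a dict: "clock": time; "qpos": joint angles; "qd": joint speeds; "tau": joint torques, N m; "eef_pos": TCP position; "tool_rot": TCP orientation; "force": force on the tool from outside, world axes, zero at the start; "torque": the same for the moment, N m; "width": finger opening in mm; "gripper_force": force on a finger pad.
Only numpy, scipy, OpenCV 4.12 (cv2) and the standard library are available. Lean on these libraries where they do the work, as an engineer would, in place of code of your own. Each camera call takes 0.05 s, during which the arm holds its last target. There are 200 camera calls.

## Working session

There is one attempt and no reset: what is moved stays moved. The work goes in short steps, Python scripts to look and compute and a tool call to move; the robot and the scene stay as the last step left them, time stands still between calls to the robot, and variables do not carry over. Pictures are saved under pics/ and viewed, at most 10 in all, crops included, and the job is handed in when it is done.

Besides the shell and the picture viewer there is one more tool, called after "Emit:" as name(argument=value, ...), one argument or row to a line, values as JSON. play_rows: Moves the arm, as the interface text tells. Its arguments: {"type":"object","properties":{"targets":{"type":"array"}},"required":["targets"]}

```bash
mkdir -p pics
cat > h.py <<'E'
import numpy as np, cv2
from cell import ctrl
def cam(n):
    c=ctrl.calibration(n); f=240/np.tan(np.radians(c['vfov'])/2)
    return c,f,np.array(c['extrinsics'])
def ray(n,u,v):
    c,f,T=cam(n); xd=np.array([(u-c['cx'])/f,(v-c['cy'])/f]); x=xd.copy()
    for _ in range(30): x=xd/(1+c['k1']*(x@x))
    return T[:3,3],T[:3,:3]@np.array([x[0],x[1],1])
def pz(n,u,v,z):
    o,d=ray(n,u,v); return o+d*(z-o[2])/d[2]
def proj(n,p):
    c,f,T=cam(n); q=T[:3,:3].T@(np.asarray(p,float)-T[:3,3]); x=q[:2]/q[2]; s=1+c['k1']*(x@x)
    return np.array([c['cx'],c['cy']])+f*x*s
def snap(n,fn):
    p,d=ctrl.get_image(n); cv2.imwrite('pics/'+fn,p[:,:,::-1]); return p,d
E
python3 - <<'E'
from h import *
s=ctrl.read_state(); print(s)
for n in('top','side'):
    snap(n,n+'1.png'); print(n,ctrl.calibration(n))
    for t in('light_base','window','dish','lever','stop_pins','second_mark','slide_box','dropper_bottle','strip_tube'):
        print(n,t,[(r['bbox'],round(r['confidence'],2)) for r in ctrl.search_frame(n,t)])
E
```

```text
{'clock': 0.0, 'qpos': array([ 1.19615595,  0.62933355,  0.0384384 ,  1.51835381, -0.02700474,
        0.99630044, -0.02000147]), 'qd': array([ 0.00193631,  0.0010585 , -0.00048759,  0.00136848, -0.00047733,
       -0.0018168 ,  0.00045968]), 'tau': array([ 1.12494363e-03, -5.63416529e+01,  1.22611731e+00, -1.93449658e+01,
        1.08547646e-02,  1.05100160e-02, -1.40618798e-05]), 'eef_pos': array([ 197.42860776, -618.69317587,  255.40167132]), 'tool_rot': array([-3.13971543e+00,  1.78184557e-05,  3.08839541e-01]), 'force': array([0.35272915, 0.23199499, 0.46389207]), 'torque': array([0.00594039, 0.01293155, 0.01846385]), 'gripper_force': 0.0, 'width': 85.34393916513304}
top {'vfov': 57.445882189307824, 'cx': 314.9740598634894, 'cy': 238.81967315072254, 'k1': 0.027769722779357776, 'extrinsics': array([[ 2.54002722e-02, -9.98369919e-01,  5.11109754e-02,
         4.71131259e+02],
       [-9.99478402e-01, -2.63820012e-02, -1.86256079e-02,
        -3.87594565e+02],
       [ 1.99436564e-02, -5.06112205e-02, -9.98519281e-01,
         9.85171725e+02],
       [ 0.00000000e+00,  0.00000000e+
[... 965 characters left out ...]
788674e-01, -8.94573541e-01,
         8.14727429e+02],
       [ 0.00000000e+00,  0.00000000e+00,  0.00000000e+00,
         1.00000000e+00]])}
side light_base [([261.1, 175.0, 393.1, 298.2], 0.84)]
side window [([260.7, 175.1, 396.7, 292.8], 0.97)]
side dish [([191.1, 226.4, 217.4, 256.9], 0.84), ([266.2, 308.9, 300.2, 341.1], 0.79), ([300.1, 231.8, 331.5, 266.2], 0.58)]
side lever [([314.9, 204.8, 379.0, 250.8], 0.75)]
side stop_pins [([257.1, 175.2, 398.2, 298.4], 0.94)]
side second_mark [([261.9, 177.2, 394.6, 292.1], 0.73)]
side slide_box [([288.8, 134.5, 305.6, 164.9], 0.94)]
side dropper_bottle [([434.0, 249.9, 452.1, 276.6], 0.67)]
side strip_tube [([384.9, 269.2, 407.3, 307.2], 0.68)]
```

View pics/top1.png

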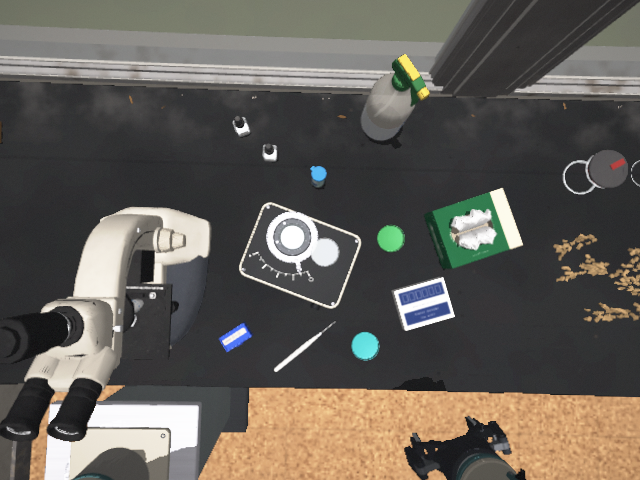

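View pics/side1.png

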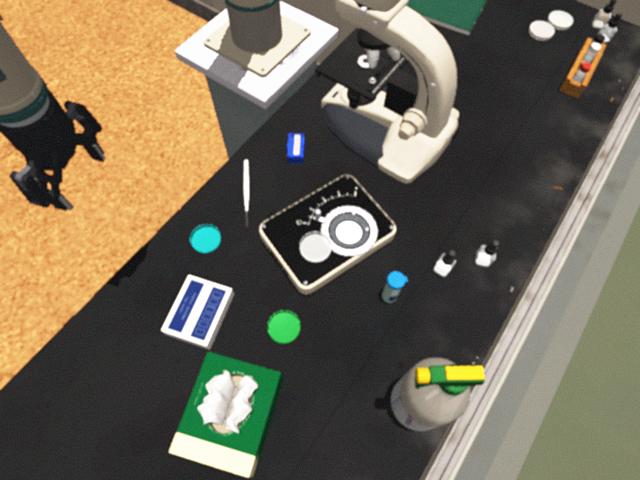

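The top view shows the base with the window at about (292,237), the dish at (324,251) and the knob near (298,267). The base is yawed about -20°. Next I'll rectify the stage plane metrically.

```bash
cat >> h.py <<'E'
def rect(img,n,c,yaw,z=45,half=(120,130),s=3):
    # rows: base +x up, cols: base +y left
    hx,hy=half; U=np.arange(2*hy*s)/s; V=np.arange(2*hx*s)/s
    by=hy-U[None,:]+0*V[:,None]; bx=hx-V[:,None]+0*U[None,:]
    X=c[0]+np.cos(yaw)*bx-np.sin(yaw)*by; Y=c[1]+np.sin(yaw)*bx+np.cos(yaw)*by
    cc,f,T=cam(n); P=np.stack([X,Y,0*X+z],-1)-T[:3,3]; q=P@T[:3,:3]
    x=q[...,:2]/q[...,2:]; x=x*(1+cc['k1']*(x**2).sum(-1,keepdims=True))
    return cv2.remap(img,(cc['cx']+f*x[...,0]).astype('f4'),(cc['cy']+f*x[...,1]).astype('f4'),cv2.INTER_CUBIC)
E
python3 - <<'E'
from h import *
print('win',pz('top',292,237,45),pz('side',350,231,45))
for n,cs in (('top',[(268,204),(360,238),(333,307),(241,271)]),):
    q=[pz(n,*c,45)[:2] for c in cs]; print(q, np.mean(q,0))
    d=(q[0]-q[1])+(q[3]-q[2]); print('yaw',np.degrees(np.arctan2(-d[0],d[1])))
    yaw=np.arctan2(-d[0],d[1]); c=np.mean(q,0)
a=[]
for n in('top','side'):
    im=cv2.imread(f'pics/{n}1.png'); a.append(rect(im,n,c,yaw,s=1.5 if 0 else 3,half=(95,125)))
o=np.vstack(a); o=cv2.resize(o,None,fx=.52*1,fy=.52) if 0 else o
for i,x in enumerate(a): cv2.imwrite(f'pics/r{i}.png',x); print(x.shape)
np.save('c.npy',[*c,yaw])
E
```

```text
win [ 521.86414206 -355.6923197    45.        ] [ 524.64759166 -358.76294596   45.        ]
[array([ 591.61977545, -302.10833441]), array([ 523.58520188, -502.05474185]), array([ 374.6819546 , -447.28096777]), array([ 446.3875776, -249.1307329])] [ 484.06862738 -375.14369423]
yaw -19.3421336520825
(570, 750, 3)
(570, 750, 3)
```

View pics/r0.png

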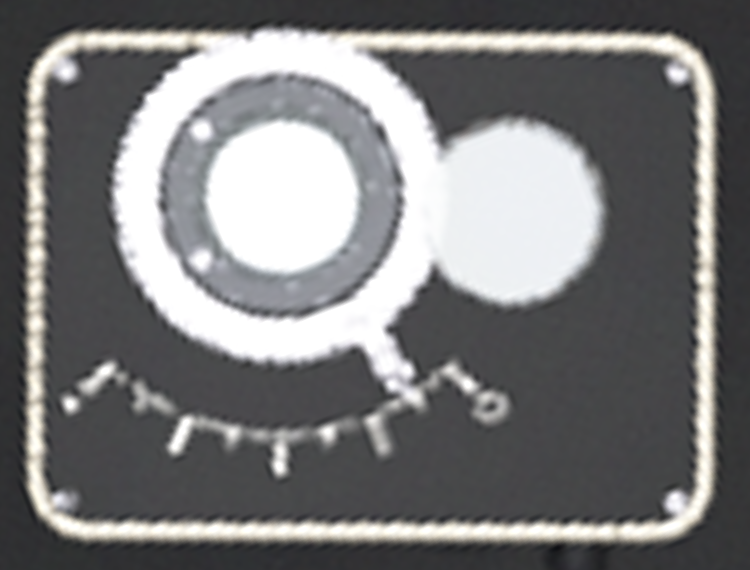

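View pics/r1.png

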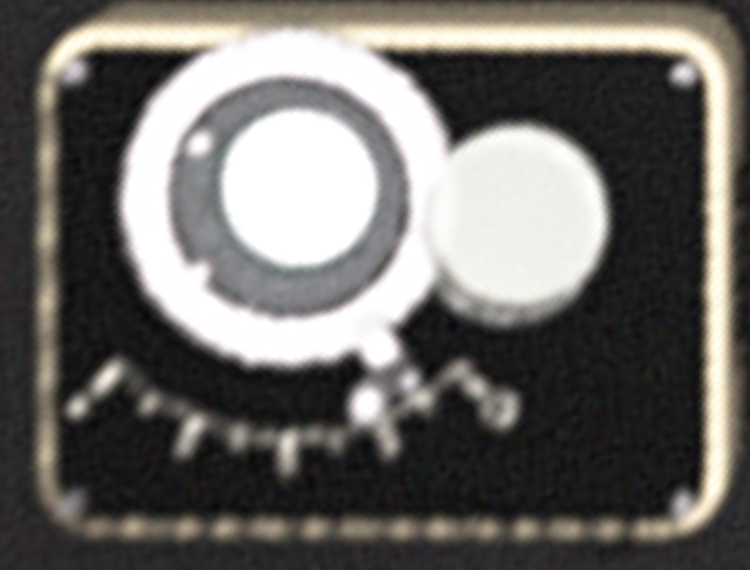

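The rectified views agree. The window is about (30,30) in base axes, both pins are visible at (204,130) and (204,259), and the pointer sits near (418,402), so iris ≈ 1.37. The dish is at about (512,212), 77 mm right and 6 mm to the front of the window. Next I'll compute tool targets and the microscope clearance.

Run:
```python
from h import *
print(ctrl.finger_overhang)
x,y,yaw=np.load('c.npy'); R=np.array([[np.cos(yaw),-np.sin(yaw)],[np.sin(yaw),np.cos(yaw)]])
w=np.array([x,y])+R@[30,29.8]; np.save('w.npy',[*w,yaw]); print('window',w,np.degrees(yaw))
for n,b in (('dish',(-6,-77)),('knob',(-55,-36))): print(n,w+R@b)
s=ctrl.read_state(); print(s['eef_pos'],np.degrees(s['tool_rot']))
# microscope cloud
_,d=ctrl.get_image('top'); c,f,T=cam('top'); P=[]
for u in range(0,215,5):
  for v in range(200,445,5):
    if d[v,u]>0:
      o,r=ray('top',u,v); P.append(o+r*d[v,u])
P=np.array(P); P=P[(P[:,2]>60)&(P[:,0]>120)]
az=np.arctan2(-375,480); lat=-np.sin(az)*P[:,0]+np.cos(az)*P[:,1]; al=np.cos(az)*P[:,0]+np.sin(az)*P[:,1]
for k in range(100,700,60):
  m=(al>=k)&(al<k+60)
  if m.any(): i=np.argmin(lat[m]); print(k,'min lat',P[m][i].round(),lat[m][i].round())
print('maxz',P[:,2].max())
```

```text
25.0
window [ 522.2453655 -356.9619268] -19.3421336520825
dish [ 491.0809769  -427.62861544]
knob [ 458.42619449 -372.71354296]
[ 197.58726851 -619.26338758  256.33384879] [ 1.79996325e+02 -2.92907867e-03  1.76929356e+01]
160 min lat [239. -45. 393.] 112.0
220 min lat [ 240. -108.  395.] 62.0
280 min lat [ 290. -129.  149.] 77.0
340 min lat [ 335. -134.  143.] 100.0
400 min lat [ 410. -133.  149.] 148.0
460 min lat [ 497. -146.  108.] 191.0
maxz 489.8723738628897
```

Emit:
play_rows(
  targets=[
    [1, 30.4, -13.9, 8, -53],
    [1, 30.4, -13.9, 8, -53],
    [1, 30.4, -13.9, 8, -53],
    [1, 30.4, -13.9, 8, -53],
    [1, 30.4, -13.9, 8, -53],
    [1, 30.4, -13.9, 8, -53],
    [1, 30.4, -13.9, 8, -53],
    [1, 30.4, -13.9, 8, -53],
    [1, 30.4, -13.9, 8, -53],
    [1, 30.4, -13.9, 8, -53],
  ],
)

```text
clock: 2.05
eef_pos: [443.9, -395.9, 176.5]
tool_rot: [-3.141, 0.001, 1.232]
force: [-1.8, 0.0, 0.2]
width: 0.2
gripper_force: 0.0
```

Emit:
play_rows(
  targets=[
    [1, 0, 0, 5, 0],
    [1, 0, 0, 9.3, 0],
    [1, 0, 0, 9.3, 0],
    [1, 0, 0, 9.3, 0],
  ],
)

```text
clock: 2.45
eef_pos: [444.0, -395.6, 83.7]
tool_rot: [-3.141, 0.0, 1.232]
force: [-0.5, 0.6, -0.0]
width: -0.0
gripper_force: 0.0
```

```bash
cat >> h.py <<'E'
W=np.load('w.npy')
def rel(p):
    yaw=W[2]; R=np.array([[np.cos(yaw),-np.sin(yaw)],[np.sin(yaw),np.cos(yaw)]]); return (np.asarray(p)[:2]-W[:2])@R
def pair(fn,z=45):
    a=[]
    for n in('top','side'):
        im=ctrl.get_image(n)[0][:,:,::-1].copy(); a.append(rect(im,n,W[:2],W[2],z,half=(100,125),s=1.58*1.0 if 0 else 2))
    o=np.hstack(a); o=cv2.resize(o,(800,320)); cv2.imwrite('pics/'+fn,o)
E
python3 - <<'E'
from h import *
s=ctrl.read_state(); print(s['eef_pos'],rel(s['eef_pos']),s['force'])
im,_=snap('side','s2.png'); cv2.imwrite('pics/s2c.png',cv2.resize(im[150:330,220:440,::-1],None,fx=3,fy=3,interpolation=cv2.INTER_CUBIC))
E
```

```text
[ 443.97888969 -395.63133357   83.67871002] [-61.04130135 -62.40932449] [-0.45713812  0.56477532 -0.0155874 ]
```

View pics/s2c.png

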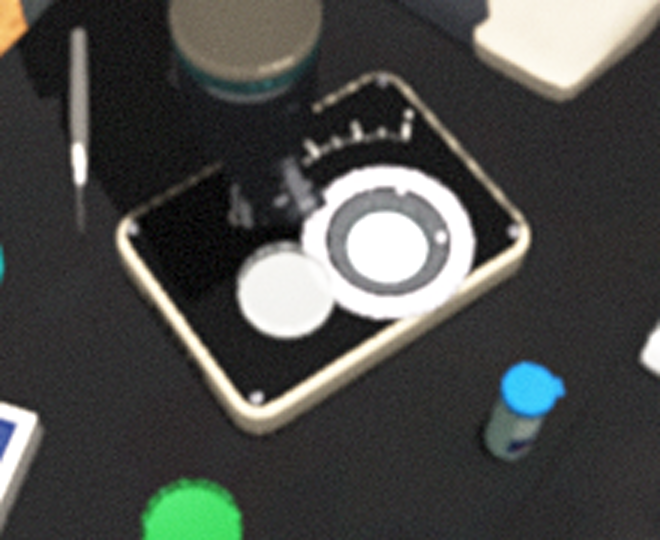

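The fingertips are beside the lever on its right, clear of the dish. I'll push straight along base +y, which is tool x.

Emit:
play_rows(
  targets=[
    [1, 0.6, 0, 0, 0],
    [1, 1.2, 0, 0, 0],
    [1, 1.8, 0, 0, 0],
    [1, 2.4, 0, 0, 0],
    [1, 3.0, 0, 0, 0],
    [1, 3.6, 0, 0, 0],
    [1, 4.2, 0, 0, 0],
    [1, 4.8, 0, 0, 0],
    [1, 5.4, 0, 0, 0],
    [1, 5.8, 0, 0, 0],
  ],
)

```text
clock: 3.5
eef_pos: [465.2, -338.9, 83.5]
tool_rot: [3.14, -0.0, 1.235]
force: [-0.9, -2.1, 0.8]
width: 0.2
gripper_force: 1.2
```

Emit:
play_rows(
  targets=[
    [1, 0.4, 0, 0, 0],
    [1, 0.8, 0, 0, 0],
    [1, 1.0, 0, 0, 0],
    [1, 1.0, 0, 0, 0],
  ],
)

```text
clock: 3.9
eef_pos: [468.0, -329.9, 83.3]
tool_rot: [3.141, -0.0, 1.234]
force: [0.7, -0.9, 0.5]
width: 0.2
gripper_force: 0.6
```

Run:
```python
from h import *
s=ctrl.read_state(); print(s['eef_pos'],rel(s['eef_pos']),s['force'])
pair('p3.png')
```

```text
[ 468.00283216 -329.86760047   83.34427763] [-60.15482409   7.59947896] [ 0.70745569 -0.92667478  0.51455665]
```

View pics/p3.png

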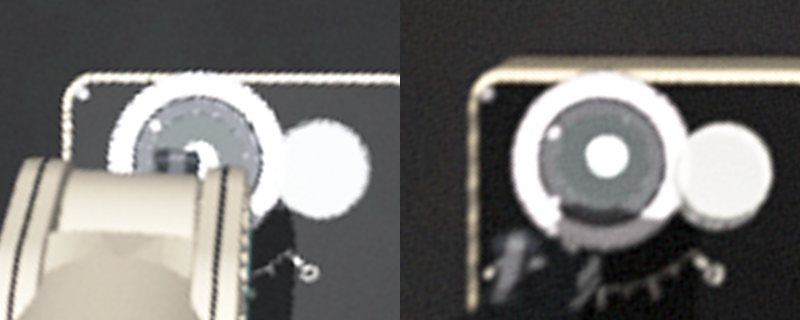

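Emit:
play_rows(
  targets=[
    [1, -0.6, 0, 0, 0],
    [1, -1.5, 0, 0, 0],
    [0.65, -2, 0, -4, 0],
    [0.65, -5, 3, -6, 0],
    [0.65, -9, 5.4, -6, 0],
    [0.65, -13.4, 5.4, -6, 0],
    [0.65, -13.4, 5.4, -6, 0],
    [0.65, -13.4, 5.4, -6, 0],
  ],
)

```text
clock: 4.8
eef_pos: [471.7, -476.4, 142.6]
tool_rot: [-3.14, -0.0, 1.23]
force: [0.0, 0.3, -0.4]
width: 29.9
gripper_force: 0.0
```

Run:
```python
from h import *
s=ctrl.read_state(); print(s['eef_pos'],rel(s['eef_pos']),s['force'],s['width'],ctrl.finger_overhang)
pair('p4.png')
```

```text
[ 471.74267971 -476.37521031  142.57259448] [  -8.10151905 -129.40022774] [ 0.04451349  0.29516074 -0.41645886] 29.879193129775324 25.0
```

View pics/p4.png

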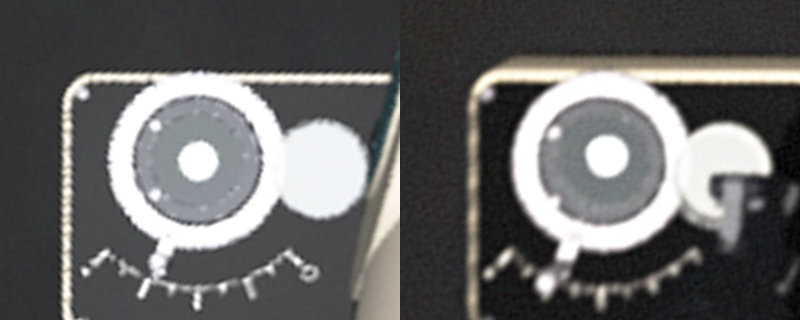

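Emit:
play_rows(
  targets=[
    [0.65, 0, 0.2, 4, 0],
    [0.65, 0, 0.2, 6.8, 0],
    [0.65, 0, 0.2, 6.8, 0],
    [0.65, 0.4, 0.2, 6.8, 0],
    [0.65, 0.8, 0.2, 6.8, 0],
    [0.65, 1.2, 0.2, 6.8, 0],
    [0.65, 1.5, 0.2, 6.8, 0],
    [0.65, 1.5, 0.2, 6.8, 0],
  ],
)

```text
clock: 5.7
eef_pos: [481.6, -460.5, 76.1]
tool_rot: [3.141, -0.0, 1.235]
force: [-0.1, 0.4, -0.4]
width: 30.5
gripper_force: 0.0
```

Run:
```python
from h import *
s=ctrl.read_state(); print(s['eef_pos'],rel(s['eef_pos']),s['force'],s['width'])
im,_=snap('side','s5.png'); cv2.imwrite('pics/s5c.png',cv2.resize(im[170:300,230:410,::-1],None,fx=4,fy=4,interpolation=cv2.INTER_CUBIC))
```

```text
[ 481.62974067 -460.50024684   76.14132751] [  -4.03042751 -111.14660746] [-0.05993867  0.37374819 -0.44823029] 30.455416488024387
```

View pics/s5c.png

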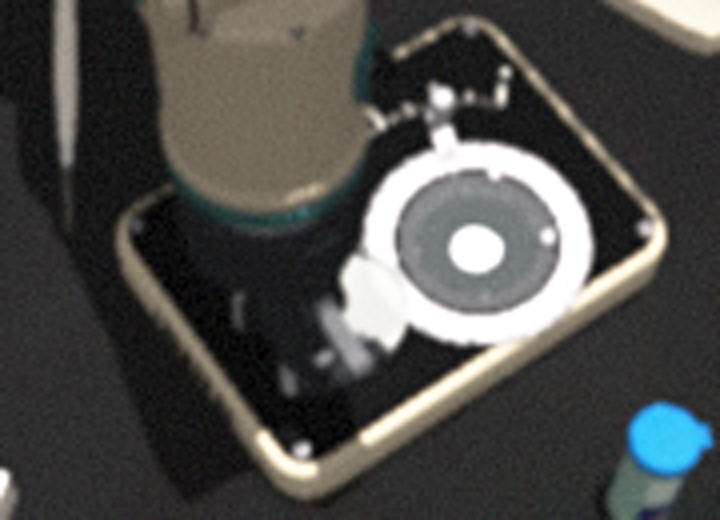

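Emit:
play_rows(
  targets=[
    [0.65, -0.8, 0, 0, 0],
    [0.65, -1.2, 0, 0, 0],
    [0.65, -1.2, 0, 0.4, 0],
    [0.65, -0.8, 0, 0.4, 0],
    [0.65, -0.4, 0, 0.4, 0],
    [0.65, 0, 0, 0.4, 0],
    [0.65, 0.5, 0, 0.4, 0],
    [0.65, 1.0, 0.1, 0.4, 0],
    [0.65, 1.5, 0.1, 0.4, 0],
    [0.65, 2.0, 0.2, 0.4, 0],
  ],
)

```text
clock: 6.75
eef_pos: [489.6, -442.3, 71.4]
tool_rot: [-3.141, -0.0, 1.234]
force: [0.1, -0.5, 0.4]
width: 30.2
gripper_force: 0.1
```

Emit:
play_rows(
  targets=[
    [0.65, 0.5, 0, 0, 0],
    [0.65, 1.0, 0, 0, 0],
    [0.65, 1.5, 0.1, 0, 0],
    [0.65, 2.0, 0.2, 0, 0],
    [0.65, 2.5, 0.2, 0, 0],
    [0.65, 3.0, 0.2, 0, 0],
    [0.65, 3.5, 0.2, 0, 0],
    [0.65, 3.9, 0.2, 0, 0],
    [0.65, 4.2, 0.2, 0, 0],
    [0.65, 4.2, 0.2, 0, 0],
  ],
)

```text
clock: 7.75
eef_pos: [505.5, -403.2, 71.3]
tool_rot: [-3.142, -0.0, 1.235]
force: [0.3, 0.4, -0.7]
width: 30.0
gripper_force: 0.0
```

Run:
```python
from h import *
s=ctrl.read_state(); print(s['eef_pos'],rel(s['eef_pos']),s['force'],s['width'])
im,_=snap('side','s6.png'); cv2.imwrite('pics/s6c.png',cv2.resize(im[170:300,230:410,::-1],None,fx=4,fy=4,interpolation=cv2.INTER_CUBIC))
```

```text
[ 505.52969025 -403.24086607   71.31823432] [ -0.4442322  -49.20321815] [ 0.3200224   0.38733621 -0.73273866] 30.02522253214252
```

View pics/s6c.png

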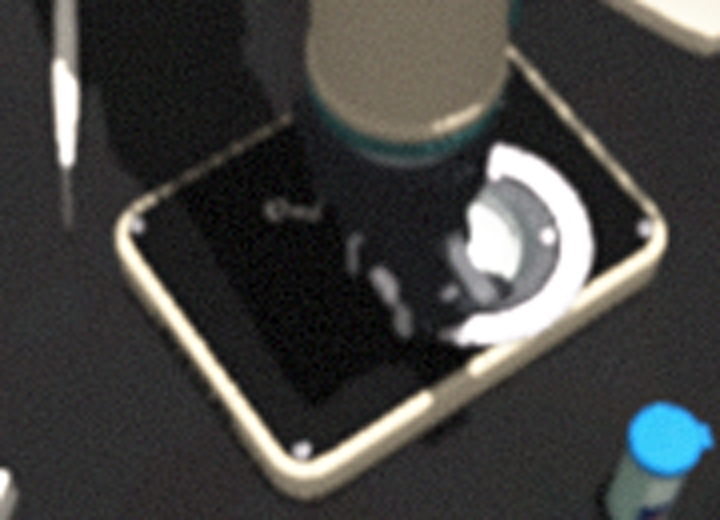

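The dish's lit edge, near (525,245), is approaching the far pin at (548,236). I'll creep the last centimetre while watching the force.

Emit:
play_rows(
  targets=[
    [0.65, 0.3, 0, 0, 0],
    [0.65, 0.6, 0, 0, 0],
    [0.65, 0.8, 0, 0, 0],
    [0.65, 0.9, 0, 0, 0],
    [0.65, 0.9, 0, 0, 0],
  ],
)

```text
clock: 8.3
eef_pos: [508.3, -395.2, 71.3]
tool_rot: [3.142, -0.0, 1.234]
force: [0.6, -0.0, -0.2]
width: 29.7
gripper_force: 0.0
```

Emit:
play_rows(
  targets=[
    [0.65, 0.1, 0, 0, 0],
    [0.65, 0.2, 0, 0, 0],
    [0.65, 0.2, 0, 0, 0],
  ],
)

```text
clock: 8.6
eef_pos: [508.9, -393.4, 71.3]
tool_rot: [3.142, -0.0, 1.234]
force: [0.6, -0.5, 0.2]
width: 29.9
gripper_force: 0.0
```

Emit:
play_rows(
  targets=[
    [0.65, 0.1, 0, 0, 0],
    [0.65, 0.1, 0, 0, 0],
  ],
)

```text
clock: 8.8
eef_pos: [509.3, -392.4, 71.3]
tool_rot: [3.142, -0.0, 1.234]
force: [-1.1, -1.1, -0.4]
width: 30.1
gripper_force: 0.0
```

Emit:
play_rows(
  targets=[
    [0.65, 0.1, 0, 0, 0],
    [0.65, 0.1, 0, 0, 0],
  ],
)

```text
clock: 9.0
eef_pos: [509.6, -391.5, 71.3]
tool_rot: [3.142, -0.0, 1.234]
force: [0.8, 0.4, 0.1]
width: 30.1
gripper_force: 0.0
```

Emit:
play_rows(
  targets=[
    [0.65, 0.1, 0, 0, 0],
    [0.65, 0.1, 0, 0, 0],
  ],
)

```text
clock: 9.2
eef_pos: [510.0, -390.5, 71.3]
tool_rot: [3.142, -0.0, 1.234]
force: [0.9, 0.2, -0.1]
width: 29.6
gripper_force: 0.0
```

Emit:
play_rows(
  targets=[
    [0.65, -1.0, 0, 0, 0],
    [0.65, -3, 0, 0, 0],
    [0.65, -5, 0, -4, 0],
    [0.65, -9, 0, -8, 0],
    [0.65, -14, 0, -8, 0],
    [0.65, -18, 0, -8, 0],
    [0.65, -18, 0, -8, 0],
    [0.65, -18, 0, -8, 0],
  ],
)

```text
clock: 10.0
eef_pos: [448.1, -562.6, 150.8]
tool_rot: [-3.141, 0.0, 1.23]
force: [0.6, 1.5, 0.1]
width: 29.7
gripper_force: 0.0
```

Run:
```python
from h import *
s=ctrl.read_state(); print(s['eef_pos'],rel(s['eef_pos']))
a=[]
for n in('top','side'):
    im=ctrl.get_image(n)[0][:,:,::-1].copy(); cv2.imwrite(f'pics/f_{n}.png',im)
    a.append(rect(im,n,W[:2],W[2],45,half=(95,66.5),s=3))
cv2.imwrite('pics/p7.png',np.hstack(a)); print(a[0].shape)
```

```text
[ 448.08661284 -562.59521169  150.8485522 ] [  -1.86559767 -218.58885606]
(570, 399, 3)
```

View pics/p7.png

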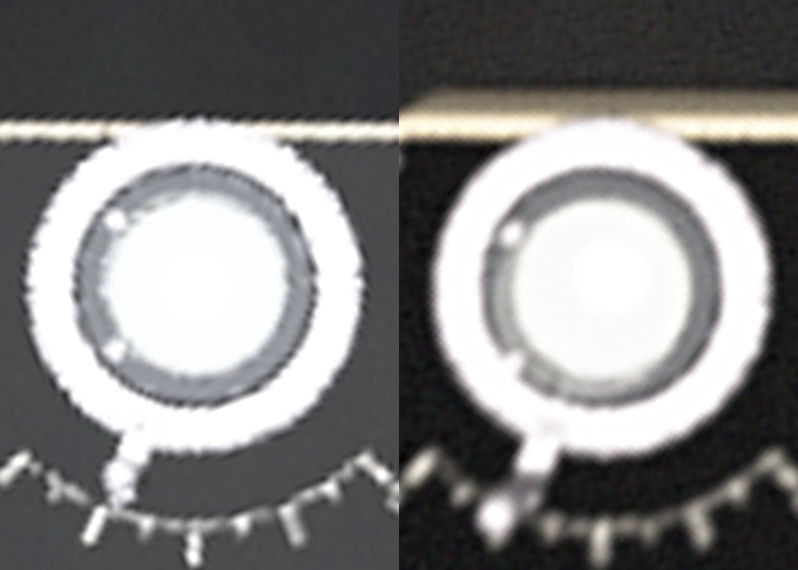

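The dish looks centred to within about 1–2 mm: the left dish centre is about (194,286) against the ring centre at (195,284), next to the pins at (116,217) and (116,350). The pointer is near (120,500), slightly short of the second mark at (104,508). I'll measure the lever angle numerically.

Run:
```python
from h import *
cs={'top':(195,284),'side':(602.5-399,286.5)}
for n in cs:
    im=cv2.imread(f'pics/f_{n}.png'); g=cv2.cvtColor(rect(im,n,W[:2],W[2],45,half=(95,66.5),s=3),cv2.COLOR_BGR2GRAY).astype(float)
    a=np.radians(np.arange(-50,50,.25)) # + = left of front
    for r in (57,58.5,60,62,64,66,68,70,72,74,76,77.5,82,84,86,88):
        m=np.stack([cs[n][0]-3*r*np.sin(a),cs[n][1]+3*r*np.cos(a)],-1).astype('f4')[None]
        v=cv2.remap(g,m[...,0],m[...,1],cv2.INTER_LINEAR)[0]
        k=(np.degrees(a)>8)&(np.degrees(a)<36); w=np.clip(v[k]-90,0,None); dd=np.degrees(a[k])
        if w.sum()>0: print(n,r,'ang',round((w@dd)/w.sum(),1),'peak',dd[w.argmax()],w.max().round())
# knob top by triangulation at z=75
for n,(u,v) in {'top':(120,475),'side':(496-399,515)}.items():
    b=np.array([95-v/3,66.5-u/3]); c,s=np.cos(W[2]),np.sin(W[2]); p=[W[0]+c*b[0]-s*b[1],W[1]+s*b[0]+c*b[1],45]
    px=proj(n,p); q=rel(pz(n,*px,75)); cc=np.array([95-cs[n][1]/3,66.5-cs[n][0]/3]); q=q-cc
    print(n,'knob rel',q,np.hypot(*q),np.degrees(np.arctan2(q[1],-q[0])))
```

```text
top 57 ang 20.0 peak 18.25 165.0
top 58.5 ang 20.2 peak 17.75 165.0
top 60 ang 20.3 peak 17.0 165.0
top 62 ang 20.1 peak 22.25 158.0
top 64 ang 20.9 peak 22.25 146.0
top 66 ang 21.5 peak 23.25 165.0
top 68 ang 21.6 peak 19.75 165.0
top 70 ang 21.6 peak 21.25 164.0
top 72 ang 20.7 peak 21.5 158.0
top 74 ang 19.6 peak 18.75 157.0
top 76 ang 19.7 peak 20.5 136.0
top 77.5 ang 20.3 peak 20.25 125.0
top 82 ang 22.2 peak 22.25 165.0
top 84 ang 22.9 peak 22.75 165.0
top 86 ang 23.6 peak 22.5 165.0
top 88 ang 22.7 peak 22.5 165.0
side 57 ang 21.9 peak 17.75 165.0
side 58.5 ang 21.1 peak 17.75 165.0
side 60 ang 21.0 peak 18.0 165.0
side 62 ang 21.1 peak 18.75 165.0
side 64 ang 21.4 peak 22.0 165.0
side 66 ang 21.9 peak 23.25 132.0
side 68 ang 21.9 peak 23.25 63.0
side 70 ang 21.2 peak 23.25 21.0
side 72 ang 19.9 peak 18.5 36.0
side 74 ang 19.7 peak 18.5 69.0
side 76 ang 21.4 peak 18.75 68.0
side 77.5 ang 22.9 peak 24.75 85.0
side 82 ang 24.1 peak 25.25 165.0
side 84 ang 25.0 peak 23.75 165.0
side 86 ang 25.3 peak 24.000000000000004 165.0
side 88 ang 24.7 peak 24.5 145.0
top knob rel [-62.8609624   22.69191914] 66.8313084399718 19.848866071316994
side knob rel [-61.56216641  22.82174095] 65.65616645247572 20.340271696791422
```

The lever is at about 20° and the mark at 22.5°, so it needs about 2.6 mm more. I'll nudge it.

Emit:
play_rows(
  targets=[
    [1, 5, -5.9, 0, 0],
    [1, 10, -5.9, 0, 0],
    [1, 15, -5.9, 0, 0],
    [1, 20, -5.9, 0, 0],
    [1, 21, -5.9, 0, 0],
    [1, 21, -5.9, 0, 0],
    [1, 21, -5.9, 3, 0],
    [1, 21, -5.9, 6.7, 0],
    [1, 21, -5.9, 6.7, 0],
    [1, 21, -5.9, 6.7, 0],
  ],
)

```text
clock: 11.1
eef_pos: [464.1, -342.4, 84.4]
tool_rot: [-3.14, -0.0, 1.235]
force: [1.0, -0.3, 1.2]
width: -0.1
gripper_force: 0.0
```

Run:
```python
from h import *
s=ctrl.read_state(); print(s['eef_pos'],rel(s['eef_pos']),s['tool_rot'],s['width'])
```

```text
[ 464.06348468 -342.37394398   84.35729579] [-59.72962016  -5.50572185] [-3.14039210e+00 -4.75681899e-04  1.23464571e+00] -0.09276223096430733
```

Emit:
play_rows(
  targets=[
    [1, 0.5, 0, 0, 0],
    [1, 0.9, 0, 0, 0],
    [1, 1.2, 0, 0, 0],
    [1, 1.4, 0, 0, 0],
    [1, 1.5, 0, 0, 0],
    [1, 1.57, 0, 0, 0],
    [1, 1.57, 0, 0, 0],
    [1, 1.57, 0, 0, 0],
  ],
)

```text
clock: 11.9
eef_pos: [469.4, -328.7, 84.5]
tool_rot: [3.141, 0.001, 1.233]
force: [0.2, -2.3, 1.8]
width: 0.5
gripper_force: 1.4
```

Run:
```python
from h import *
s=ctrl.read_state(); print(s['eef_pos'],rel(s['eef_pos']))
```

```text
[ 469.37324808 -328.67266994   84.45785277] [-59.25752864   9.18085799]
```

Emit:
play_rows(
  targets=[
    [1, -0.6, 0, 0, 0],
    [1, -1.5, 0, 0, 0],
    [1, -2, 0, -4, 0],
    [1, -6, 3, -8, 0],
    [1, -11, 5, -8, 0],
    [1, -16, 5, -8, 0],
    [1, -21, 5, -8, 0],
    [1, -21, 5, -8, 0],
    [1, -21, 5, -8, 0],
  ],
)

```text
clock: 12.8
eef_pos: [443.4, -546.2, 163.2]
tool_rot: [-3.14, 0.001, 1.228]
force: [0.8, -0.6, -0.3]
width: 0.0
gripper_force: 0.0
```

Run:
```python
from h import *
cs={'top':(195,284),'side':(602.5-399,286.5)}; old={n:cv2.imread(f'pics/f_{n}.png') for n in cs}
for n in cs:
    new=ctrl.get_image(n)[0][:,:,::-1].copy()
    for nm,im in(('old',old[n]),('new',new)):
        g=cv2.cvtColor(rect(im,n,W[:2],W[2],45,half=(95,66.5),s=3),cv2.COLOR_BGR2GRAY).astype(float)
        a=np.radians(np.arange(8,36,.25)); o=[]
        for r in (58,60,62,64,66,68,70,72,74,76):
            v=cv2.remap(g,(cs[n][0]-3*r*np.sin(a)).astype('f4')[None],(cs[n][1]+3*r*np.cos(a)).astype('f4')[None],1)[0]
            w=np.clip(v-90,0,None); o.append(round(float(w@np.degrees(a)/max(w.sum(),1)),1))
        print(n,nm,o)
    d=cv2.absdiff(rect(old[n],n,W[:2],W[2],45,half=(95,66.5)),rect(new,n,W[:2],W[2],45,half=(95,66.5)))
    print('dish zone diff',d[180:385,100:300].max())
    tr=ctrl.trace(n,'dish')
    for t in tr:
        v,u=np.nonzero(t['pixels']); q=rel(pz(n,u.mean(),v.mean(),52)); 
        if np.hypot(*q)<100: print(n,'dish',q-np.array([95-cs[n][1]/3,66.5-cs[n][0]/3]),t['confidence'])
```

```text
top old [20.1, 20.3, 20.1, 20.9, 21.5, 21.6, 21.6, 20.7, 19.6, 19.7]
top new [21.8, 21.7, 21.9, 22.6, 22.9, 23.0, 23.1, 22.2, 21.5, 21.5]
dish zone diff 4
top dish [0.02454255 1.42100536] 0.6
side old [21.2, 21.0, 21.1, 21.4, 21.9, 21.9, 21.2, 19.9, 19.7, 21.4]
side new [22.5, 22.4, 22.7, 23.2, 23.4, 23.1, 22.3, 22.7, 23.2, 24.5]
dish zone diff 14
side dish [ 0.10602529 -0.31863228] 0.94
```

```bash
python3 -c "
from cell import ctrl
print(ctrl.finish_job())"
```

```text
the job is handed in; nothing more can be done
None
```

I handed the job in after about 13 s of robot time. By the last camera check the dish was within about 1.5 mm of the window's centre, by the stop pins, and the lever pointed at about 21.5–22° against 22.5° for the second long mark. The hand-in gave no verdict.

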